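# Hang the wash basket in the drip-stand clips by its swing bail

## Robot

A 6-joint arm with a two-finger parallel gripper is mounted at the origin on the work surface. World frame = base frame: x ahead of the robot, y to its left, z up, the work surface at z = 0. Lengths are in m, angles in rad, forces in N, time in s.
With the tool pointing down it reaches from about 0.375 to 0.975 m from the base axis. Payload 3.8 kg.
Tool frame: the origin (TCP) lies midway between the tips of the shut fingers; the grasp point (between the pads) lies 19 mm behind it; z points along the fingers, y is the line along which they close (so a half turn about z gives the same grasp; the last joint's range is limited). The gripper opens to 85 mm and grips with 20 to 120 N. Pads are 22 mm wide; open, the fingers measure 114 mm over their backs; the gripper's body (76 mm by 85 mm) begins 54 mm behind the grasp point. The pads swing forward as they close: fully open they stand 13 mm farther back than shut.
Start: joints at [-1.295, 0.264, 1.604, -0, 1.274, -0.037], TCP at [0.208, -0.642, 0.231] pointing down, gripper open.
Joint ranges: [-2.63, 2.63], [-0.94, 2.18], [0.31, 2.57], [-1.31, 4.45], [0, 2.66], [-2.55, 2.55]. Speed limits (rad/s): [2.57, 2.57, 3.14, 3.14, 3.14, 3.14].

## Interface

Orientations are given as a rotation vector (axis times angle).
In Python, from workcell import status, read_camera, workorder, masks_of gives the robot as it stands.
- The arm moves only by the tool drive_tool, never from a script. Its argument "rows" is a list of rows, each a list of 7 numbers: the turn, a rotation vector about the tool's x, y, z in degrees, then the shift along the tool's x, y, z in m, then the opening, from 0 (shut) to 1 (fully open). In form: [[ax, ay, az, tx, ty, tz, claw], ...]. A call has 1 to 8 rows; each row shifts and turns the commanded pose from where the row before left it, along the tool's axes as they then stand; what a row does not reach is not made up. A row lasts 1/12 s, in which the tool goes at most 41.7 mm and 7.16 degrees, less where a joint would pass 70% of its speed; a pose out of reach is approached as far as the arm can. A call is refused whole if a number of a shift passes 0.0417 or a number of a turn 7.16, either way. A call with a gripper value outside its range is refused whole. The fingers move at their own pace and stop on an object; "force" is the grip in N (left out, the last holds). Time passes only in rows, so rows that do not move let the fingers close. It gives the time, the measured TCP pose, the force, the opening and the grip force at its end, in the units of the state.
- status.read_state(): the state, without advancing time (a new reading comes with each control period).
- read_camera(name): name is "side" or "top"; returns a dict with "color" (480x640x3 uint8, red, green, blue), "intrinsics" (3x3 intrinsics, pixels), "world_from_camera" (4x4, takes a point from camera to world coordinates). Camera axes: x right, y up, looking along -z (the intrinsics and any distortion apply to the point x, -y, -z); pixel columns grow to the right and rows downward; lengths in m; the calibration is good to about 2 mm. A picture is of the moment at which its call begins. There is no depth.
- workorder.finish_job(): hands the job in; it is judged then, once.
Trained networks look in a picture, given as the dict that the camera call returned (one of the last four; its "shot" number tells which), for a name from the list of things; names that differ only in an ending like _2 or _b are one class to them, and where a whole thing is asked for, a point or a joint stands for the part that bears it (a point fixed in the world has none). Each returns a list of dicts, best first, with "score" (0 to 1); they miss things now and then, are a little off and sometimes report something else, mostly with a low value. They report only what shows in the picture. A call takes as long as a camera call. They do not tell look-alikes from the thing itself.
- masks_of(picture, name): "mask" (480x640 bool, what is visible of it) and "bbox" ([left, top, right, bottom] in pixels, round what is visible of it).
The state is a dict: "time": time; "q": joint angles; "joint_vel": joint speeds; "joint_torque": joint torques, N m; "tool_pos": TCP position; "tcp_rot": TCP orientation; "wrist_force": force on the tool from outside, world axes, zero at the start; "torque": the same for the moment, N m; "width": opening from 0.0 (shut) to 1.0 (fully open); "grip_force": force on a finger pad.
Only numpy, scipy, OpenCV 4.12 (cv2) and the standard library are available. Lean on these libraries where they do the work, as an engineer would, in place of code of your own. Each camera call takes 0.05 s, during which the arm holds its last target. There are 200 camera calls.

## Task

The little metal wash basket of rinsed prints must drip off before curing: with a fingertip, lift its folded wire bail upright while the basket stays standing on the counter, then carry it by the bail to the drip stand and press the bail's crossbar gently down into the two spring clips until it has snapped into both and bottoms firmly on their seats, and let go so the basket hangs level over the tray. The height of the clips is set by hand on a telescopic post, so feel for them: never drop the basket onto the stand or force the stand, do not bear down on the basket or tip it, and leave everything else where it is.

Things in the scene. Friction and masses are not known exactly. Their poses are not given: they have to be found in the camera images.
- basket: Loose open metal wash basket with dark slots, about 0.3 kg with the grey prints in it: 110 mm along its x, 100 mm along its y, rim 60 mm above its underside, walls 3 mm. Origin: centre of its underside, z up, -x roughly towards the robot. A U-shaped wire bail is hinged on upright ears at its two y faces and starts folded towards basket -x.
- hinge (a point): Mid-point of the bail's hinge line, 80 mm above its underside (20 mm above the rim). In the basket's middle stands its tallest print, a grey pawn-like figure 24 mm thick, fixed in the basket, its top 128 mm above the underside: 27 mm below the upright crossbar's axis, so fingers must not reach far below the bar. The line runs along basket y.
- bail (a joint): Bail angle (rad): 0 = folded level towards basket -x, 1.57 = upright, 3.0 = stop, folded to the other side. Stiff hinge: it stays where it is left; about 1 N at the crossbar turns it. Folded, the crossbar hangs 12 to 17 mm outside the -x wall (too narrow for a finger) with only the counter below, so a tilted fingertip can go under it from the -x side.
- bar (a point): Middle of the bail's straight crossbar, on the wire's axis. Wire 6 mm thick; crossbar parallel to basket y, 75 mm from the hinge line, 100 mm long between its rounded corners; bail arms at basket y = +-58 mm. With the bail upright it is 155 mm above the basket's underside.
- stand: Fixed drip stand: black tray (x -85 to 115 mm, y +-85 mm, edge 14 mm high); telescopic post at x = +95 mm carries two 6 mm arms running to stand -x at y = +-32 mm, each ending in a spring clip open upwards. Origin: on the counter below the mid-point between the clips; z up, -x roughly towards the robot.
- collar (a point): Top of the black collar on the post's fixed tube, 142 mm above the counter. The clips' height was set by hand and is NOT measured: a bar fully home has its axis anywhere from 192 to 222 mm above the counter. Friction holds that height against more than 25 N, but the stand must not take more than 25 N. Only the lips rise above the seated bar; arms' underside 9 mm below its axis.
- clip_front_left (a joint): Opening (rad) of the front (stand -x) lip of the clip at y = +32 mm: 0 = shut, as when empty or with a bar fully home; above 0 while a bar spreads it. The two lips of a clip flare to a mouth 17 mm wide along x and end 21 mm above the seated bar's axis, and narrow to 2 mm at the neck 9 mm above it. Below the neck the bar has about 2 mm of play each way and stands on a hard seat.
- clip_front_right (a joint): The same for the front lip of the clip at y = -32 mm. A bar meets the lips 12 to 16 mm above home. Pushing it slowly through both necks takes 9 to 14 N in all (weight included), more than the basket's weight; the push then falls off as the lips snap shut over the bar, and rises steeply on the seats. Between the clips 55 mm is open for fingers.
- clip_back_left (a joint): The same for the back (stand +x) lip of the clip at y = +32 mm. The basket comes in level from stand -x, crossbar parallel to stand y and passing over the lips, rim passing under the arms (bar 24 to 75 mm above its home height; about 258 mm above the counter always suits); then the bar goes straight down.
- clip_back_right (a joint): The same for the back lip of the clip at y = -32 mm.
- bottle: Bystander: empty clear glass bottle with twist cap, 64 mm across, 190 mm tall; origin under its centre.
- clamp: Bystander: wooden hand clamp lying flat, 150 mm long, about 110 mm across its screw, 16 mm high; origin under its middle.
- bin: Bystander: red plastic parts bin, 120 x 170 x 70 mm; origin under its centre.
- scraper: Bystander: scraper lying on the counter, 200 mm long; origin near its middle.
- jar: Bystander: small glass jar with black lid, 60 mm across, 70 mm tall; origin under its centre.
There are look-alikes about, which are no part of the job. There is more than one size of the basket; the job needs the smaller.

How it is judged:
By the outcome, as a careful person would: the job done as asked, in the order asked, and still so for the second after the job is handed in, with the robot touching nothing.
It also fails if it takes over 72 s, if anything falls off the work surface, if the arm or the gripper's body presses on something with over 40 N, if the wrist force passes 120 N, or if a joint passes its speed limit or range.

## Working session

There is one attempt and no reset: what is moved stays moved. The work goes in short steps, Python scripts to look and compute and a tool call to move; the robot and the scene stay as the last step left them, time stands still between calls to the robot, and variables do not carry over. Pictures are saved under pics/ and viewed, at most 10 in all, crops included, and the job is handed in when it is done.

Besides the shell and the picture viewer there is one more tool, called after "Call:" as name(argument=value, ...), one argument or row to a line, values as JSON. drive_tool: Moves the arm, as the interface text tells. Its arguments: {"type":"object","properties":{"rows":{"type":"array"},"force":{"type":"number"}},"required":["rows"]}

```bash
mkdir -p pics; ls; cat > h.py <<'E'
import numpy as np, cv2
from workcell import status, read_camera, workorder, masks_of
def ray(p,uv):
    K=p["intrinsics"];T=np.array(p["world_from_camera"]);u,v=uv
    d=np.linalg.inv(K)@[u,v,1.];d=T[:3,:3]@(d*[1,-1,-1]);return T[:3,3],d
def at_z(p,uv,z):
    o,d=ray(p,uv);return o+d*(z-o[2])/d[2]
def proj(p,X):
    T=np.linalg.inv(p["world_from_camera"]);c=T[:3,:3]@np.asarray(X,float)+T[:3,3]
    q=np.array(p["intrinsics"])@(c*[1,-1,-1]);return q[:2]/q[2]
def save(p,n): cv2.imwrite("pics/"+n,p["color"][:,:,::-1])
E
python3 - <<'E'
from h import *
print(status.read_state())
for n in("top","side"):
    p=read_camera(n);save(p,n+"0.png");print(n,[k for k in p],p["intrinsics"],np.round(p["world_from_camera"],3))
    for t in("basket","bail","stand","clip_front_left","bottle","clamp","bin","scraper","jar"):
        for m in masks_of(p,t)[:4]: print(t,round(m["score"],2),m["bbox"],m["mask"].sum())
E
```

```text
pics
{'time': 0.0, 'q': array([-1.29488937e+00,  2.64760925e-01,  1.60536681e+00,  3.02512701e-06,
        1.27369406e+00, -3.69068581e-02]), 'joint_vel': array([ 2.96312716e-04, -2.10695803e-03, -7.76231875e-04, -7.75786179e-04,
        2.17882218e-03,  3.20001593e-05]), 'joint_torque': array([ 1.48989508e-03, -5.15111876e+01, -3.67307353e+01,  1.98374198e-05,
        1.26892951e-02, -4.45047178e-06]), 'tool_pos': array([ 0.20751964, -0.64154658,  0.22996067]), 'tcp_rot': array([-3.10105797e+00, -4.89019657e-01,  4.12637352e-04]), 'wrist_force': array([-0.30579697, -1.05219686,  0.32317811]), 'torque': array([-0.01467516, -0.03341454, -0.02405514]), 'grip_force': 0.0, 'width': 1.0034414641534533}
top ['color', 'intrinsics', 'world_from_camera', 'shot'] [[620.84129439   0.         323.56637876]
 [  0.         620.84129439 250.37133497]
 [  0.           0.           1.        ]] [[-1.900e-02  9.930e-01 -1.120e-01  3.490e-01]
 [-1.000e+00 -2.000e-02 -1.000e-03  9.000e-03]
 [-3.000e-03  1.120e-01  9.940e-01  1.976e+00]
 [ 0.000e+00  0.000e+00  0.000e+00  1.000e+00]]
basket 0.8 [254.5, 2
[... 605 characters left out ...]
8703]
 [  0.         588.31032903 241.50614962]
 [  0.           0.           1.        ]] [[-0.882 -0.319  0.346  1.099]
 [ 0.47  -0.628  0.62   0.989]
 [ 0.02   0.71   0.704  1.274]
 [ 0.     0.     0.     1.   ]]
basket 0.86 [395.2, 255.6, 474.0, 327.1] 3423
bail 0.76 [327.9, 279.8, 359.8, 323.2] 117
bail 0.75 [392.9, 266.2, 458.1, 303.8] 243
stand 0.89 [222.7, 199.2, 300.7, 272.5] 2924
bottle 0.93 [225.2, 267.8, 258.9, 327.1] 1135
bottle 0.39 [401.0, 346.0, 484.0, 436.3] 4534
clamp 0.58 [257.4, 278.2, 311.2, 313.6] 868
bin 0.68 [399.3, 345.6, 484.4, 437.5] 4605
bin 0.67 [333.2, 283.5, 358.6, 326.5] 158
scraper 0.71 [285.4, 155.0, 310.0, 200.4] 500
jar 0.7 [341.3, 245.6, 364.6, 280.0] 524
```

```bash
python3 - <<'E'
import cv2
a=cv2.imread("pics/top0.png");b=cv2.imread("pics/side0.png")
cv2.imwrite("pics/t1.png",cv2.resize(a[150:345,210:450],(738,600),interpolation=cv2.INTER_CUBIC)) # x3.077
cv2.imwrite("pics/s1.png",cv2.resize(b[180:350,215:485],(800,504),interpolation=cv2.INTER_CUBIC)) # x2.963
E
```

```text
(no output)
```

View pics/t1.png

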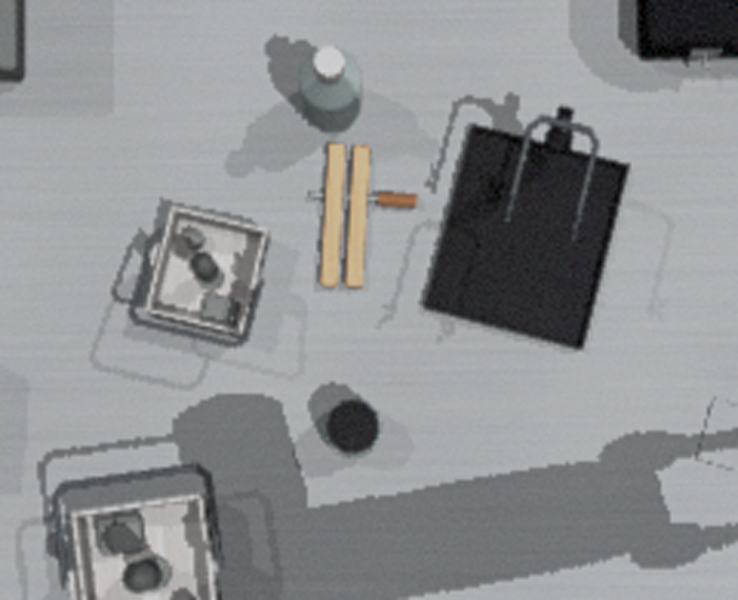

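View pics/s1.png

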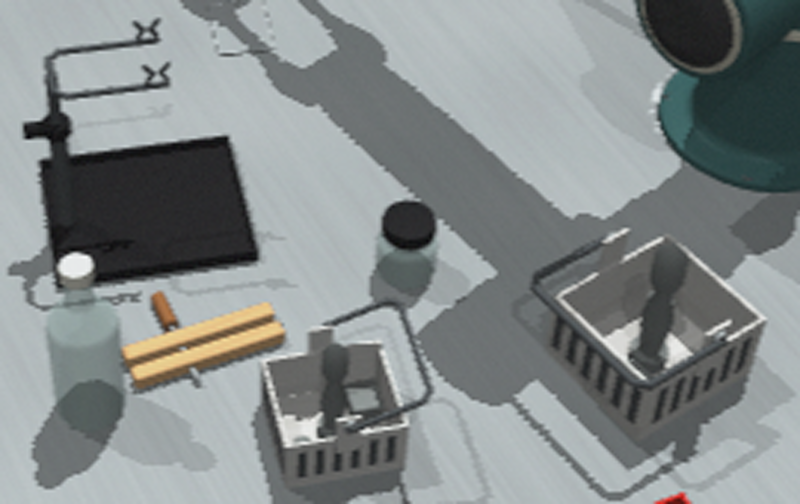

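The small basket is the one at top px ≈(275,238), side px ≈(330,318), its bail folded robot-ward. The big one next to the robot is the look-alike. The stand is at top px ≈(382,227), with its clip tips at about (375,221) and (398,227). Next I fit the poses from picked points and overlay them.

```bash
cat >> h.py <<'E'
from scipy.optimize import least_squares
T0=lambda L:[(210+u/3.0769,150+v/3.0769) for u,v in L]
S0=lambda L:[(215+u/2.963,180+v/2.963) for u,v in L]
def body(x,P):
    c,s=np.cos(x[2]),np.sin(x[2]);return np.array([[x[0]+c*a-s*b,x[1]+s*a+c*b,z] for a,b,z in P])
E
python3 - <<'E'
from h import *
t=read_camera("top");s=read_camera("side")
def fit(x0,PT,UT,PS,US):
    f=lambda x:np.concatenate([(proj(t,X)-u) for X,u in zip(body(x,PT),UT)]+[(proj(s,X)-u) for X,u in zip(body(x,PS),US)]).ravel()
    r=least_squares(f,x0,loss="soft_l1");print(np.round(r.x,4),np.round(f(r.x).reshape(-1,2),1).tolist());return r.x
h=.06
b=fit([.4,.15,-.3],[(.055,.05,h),(.055,-.05,h),(.02*0-.055,.05,h)],T0([(170,201),(270,233),(137,312)]),
 [(.055,-.05,h),(.055,.05,h),(-.055,-.05,h),(-.055,.05,h)],S0([(262,362),(280,445),(380,345),(408,428)]))
z=.014
st=fit([.4,-.1,-.26],[(.115,.085,z),(.115,-.085,z),(-.085,-.085,z),(-.085,.085,z)],T0([(472,125),(628,165),(582,348),(422,308)]),
 [(-.085,-.085,z),(-.085,.085,z)],S0([(228,137),(257,260)]))
np.save("fit.npy",np.r_[b,st])
# clip height scan by clip tips
for H in(.192,.207,.222):
    P=body(st,[(0,.032,H),(0,-.032,H)]);print(H,[np.round(((proj(t,X)-[210,150])*3.0769),0) for X in P],[np.round(((proj(s,X)-[215,180])*2.963),0) for X in P])
def draw(p,off,size,k,name):
    im=cv2.resize(p["color"][off[1]:off[1]+size[1],off[0]:off[0]+size[0],::-1],None,fx=k,fy=k,interpolation=cv2.INTER_CUBIC)
    def L(x,P,c):
        q=np.array([(proj(p,X)-off+.5)*k for X in body(x,P)]).astype(int);cv2.polylines(im,[q],False,c,1)
    r=lambda z:[(.055,.05,z),(.055,-.05,z),(-.055,-.05,z),(-.055,.05,z),(.055,.05,z)]
    L(b,r(.06),(0,0,255));L(b,r(0),(0,255,0));L(b,[(0,.058,.08),(-.075,.058,.08),(-.075,-.058,.08),(0,-.058,.08)],(255,0,0))
    return im,L
a,_=draw(t,(230,200),(80,75),5,"t");c,_=draw(s,(290,270),(80,75),5,"s")
cv2.imwrite("pics/ov.png",np.hstack([a,c]))
E
```

```text
[ 0.611   0.1597 -0.3025] [[0.2, 0.3], [-1.6, -1.2], [0.7, -2.2], [0.2, -1.5], [0.6, 0.6], [0.8, -1.2], [-0.4, 0.3]]
[ 0.6305 -0.1682 -0.2853] [[-0.4, -1.0], [0.2, -0.3], [-0.4, 0.2], [-0.2, -0.8], [0.5, -1.1], [0.6, -3.5]]
0.192 [array([505., 212.]), array([571., 230.])] [array([158.,  90.]), array([148.,  46.])]
0.207 [array([506., 210.]), array([573., 227.])] [array([157.,  78.]), array([148.,  34.])]
0.222 [array([508., 207.]), array([574., 225.])] [array([156.,  66.]), array([147.,  22.])]
```

View pics/ov.png

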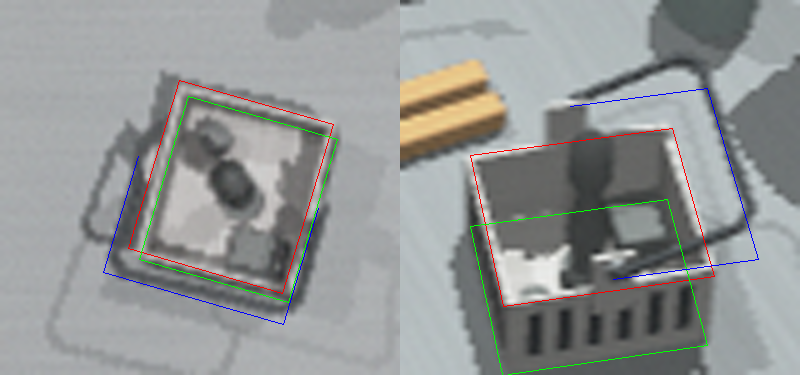

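The overlay shows the small basket's yaw and base fit well. The bail sits about 15° above level, and the fit is good to a few mm. I'll move to a staging pose behind the basket with the fingers shut, then refine.

Call:
drive_tool(
  rows=[
    [0,0,-6.9,0,0,-0.008,0],
    [0,0,-6.9,0,0,-0.008,0],
    [0,0,-6.9,0,0,-0.008,0],
    [0,0,-6.9,0,0,-0.008,0],
    [0,0,-6.9,0,0,-0.008,0],
    [0,0,-6.9,0,0,-0.008,0],
    [0,0,-6.9,0,0,-0.008,0],
    [0,0,-6.9,0,0,-0.008,0],
  ],
)

```text
time: 1.77
tool_pos: [0.2077, -0.6422, 0.2957]
tcp_rot: [-2.518, -1.879, -0.0]
wrist_force: [-0.6, -0.2, 0.7]
width: 0.001
grip_force: 0.0
```

Call:
drive_tool(
  rows=[
    [0,0,0,0.037,0,0,0],
    [0,0,0,0.037,0,0,0],
    [0,0,0,0.037,0,0,0],
    [0,0,0,0.037,0,0,0],
    [0,0,0,0.037,0,0,0],
    [0,0,0,0.037,0,0,0],
    [0,0,0,0.037,0,0,0],
    [0,0,0,0.037,0,0,0],
  ],
)

```text
time: 2.43
tool_pos: [0.2938, -0.3573, 0.2954]
tcp_rot: [2.523, 1.87, 0.0]
wrist_force: [1.3, 0.5, -0.2]
width: 0.003
grip_force: 0.0
```

Call:
drive_tool(
  rows=[
    [0,0,0,0.037,0,0,0],
    [0,0,0,0.037,0,0,0],
    [0,0,0,0.037,0,0,0],
    [0,0,0,0.037,0,0,0],
    [0,0,0,0.037,0,0,0],
    [0,0,0,0.037,0,0,0],
    [0,0,0,0.037,0,0,0],
    [0,0,0,0.037,0,0,0],
  ],
)

```text
time: 3.1
tool_pos: [0.3796, -0.074, 0.2957]
tcp_rot: [2.523, 1.87, 0.002]
wrist_force: [0.6, 0.3, -0.5]
width: -0.001
grip_force: 0.0
```

```bash
python3 - <<'E'
from h import *
t=read_camera("top");s=read_camera("side")
a=cv2.resize(t["color"][206:274,242:306,::-1],(400,425),interpolation=cv2.INTER_CUBIC) # 6.25
c=cv2.resize(s["color"][272:348,298:362,::-1],(400,475),interpolation=cv2.INTER_CUBIC)
im=np.zeros((475,800,3),np.uint8);im[:425,:400]=a;im[:,400:]=c
cv2.imwrite("pics/z2.png",im)
for p in(t,s):
  for m in masks_of(p,"bail")+masks_of(p,"basket"): print(m["score"],m["bbox"])
E
```

```text
0.62 [227.7, 299.9, 283.7, 340.0]
0.46 [263.2, 256.4, 285.4, 261.8]
0.76 [254.8, 215.5, 295.5, 263.7]
0.76 [229.4, 301.3, 281.2, 360.5]
0.71 [337.1, 280.3, 359.8, 323.1]
0.67 [394.5, 260.7, 456.9, 308.5]
0.9 [393.2, 258.3, 472.8, 326.9]
0.64 [304.8, 281.4, 359.0, 345.1]
```

View pics/z2.png

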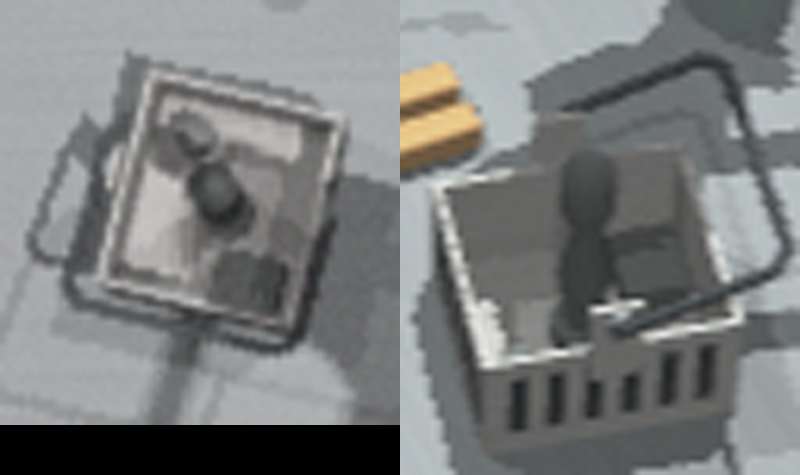

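The top half shows the rim corners at crop (145,70), (348,118), (292,335) and (98,287), with the bail crossbar from (80,302) to (295,347). The side half shows the crossbar from (722,68) to (783,240).

```bash
python3 - <<'E'
from h import *
t=read_camera("top");s=read_camera("side")
k=6.25;U=lambda o,L:[((u+.5)/k-.5+o[0],(v+.5)/k-.5+o[1]) for u,v in L]
ot=(242,206);os_=(298-64,272)
h=.06
PT=[(.055,.05,h),(.055,-.05,h),(-.055,-.05,h),(-.055,.05,h)];UT=U(ot,[(146,68),(349,117),(292,334),(98,287)])
PS=[(.055,-.05,h),(.055,.05,h),(-.055,.05,h),(-.055,-.05,h),(.055,.05,0)];US=U(os_,[(433,188),(485,368),(745,318),(688,143),(492,448)])
f=lambda x:np.concatenate([proj(t,X)-u for X,u in zip(body(x,PT),UT)]+[proj(s,X)-u for X,u in zip(body(x,PS),US)])
r=least_squares(f,[.61,.16,-.3,]);b=r.x;print(np.round(b,4),np.round(f(b).reshape(-1,2),1).tolist())
# bail crossbar corners, y=+-.055 approx ; fit angle
UB=U(ot,[(187,326)]);SB=U(os_,[(757,152)])
def tri(u1,u2):
    (o1,d1),(o2,d2)=ray(t,u1),ray(s,u2)
    A=np.c_[d1,-d2];x=np.linalg.lstsq(A,o2-o1,rcond=None)[0];return (o1+d1*x[0]+o2+d2*x[1])/2,np.linalg.norm(A@x-(o2-o1))
X,g=tri(UB[0],SB[0]);c,sn=np.cos(b[2]),np.sin(b[2]);d=X-[b[0],b[1],0]
print("bar",X,g,"in basket",c*d[0]+sn*d[1],-sn*d[0]+c*d[1],d[2])
fb=lambda a:np.concatenate([proj(t,body(b,[(-.075*np.cos(a[0]),0,.08+.075*np.sin(a[0]))])[0])-UB[0],proj(s,body(b,[(-.075*np.cos(a[0]),0,.08+.075*np.sin(a[0]))])[0])-SB[0]])
r=least_squares(fb,[.2]);print("th",r.x,fb(r.x))
F=np.load("fit.npy");F[:3]=b;np.save("fit.npy",F)
for n in("jar","bin","clamp","bottle"):
    m=masks_of(t,n);
    if m: q=m[0]["bbox"];print(n,m[0]["score"],at_z(t,((q[0]+q[2])/2,(q[1]+q[3])/2),.05))
E
```

```text
[ 0.6085  0.1567 -0.2521] [[0.5, 0.5], [-0.9, -0.0], [-0.2, -0.6], [-0.4, -0.5], [0.4, -1.2], [0.5, -0.2], [0.5, 0.1], [-0.5, -0.9], [-0.8, 0.8]]
bar [0.54023172 0.17106047 0.10124457] 0.003423786758797352 in basket -0.06966500761034118 -0.003110128932045932 0.10124456590160447
th [0.3455711] [-1.51784173  0.3744764   0.10505255 -0.29053123]
jar 0.65 [0.44608553 0.01064385 0.05      ]
bin 0.65 [0.46903678 0.46234161 0.05      ]
clamp 0.85 [ 0.65800002 -0.00339086  0.05      ]
bottle 0.83 [0.80001136 0.0299812  0.05      ]
```

Call:
drive_tool(
  rows=[
    [0,0,-2.5,0.035,0,0,0],
    [0,0,0,0.035,0.0005,0,0],
    [0,0,0,0.035,0.0005,0,0],
    [0,0,0,0.035,0.0005,0,0],
    [0,0,0,0.035,0.0005,0,0],
    [0,0,0,0.035,0.0005,0,0],
    [0,0,0,0.035,0.0005,0,0],
    [0,0,0,0.035,0.0005,0,0],
  ],
)

```text
time: 4.37
tool_pos: [0.4544, 0.1954, 0.2953]
tcp_rot: [2.483, 1.925, 0.0]
wrist_force: [0.3, -0.4, 0.5]
width: -0.001
grip_force: 0.0
```

Call:
drive_tool(
  rows=[
    [-7.14,0,0,0,0,0,0],
    [-7.14,0,0,0,0,0,0],
    [-7.14,0,0,0,0,0,0],
    [-7.14,0,0,0,0,0,0],
    [-7.14,0,0,0,0,0,0],
    [-7.14,0,0,0,0,0,0],
    [-7.14,0,0,0,0,0,0],
    [0,0,0,0,0,0,0],
  ],
)

```text
time: 5.03
tool_pos: [0.4505, 0.1925, 0.2895]
tcp_rot: [1.87, 1.46, 0.665]
wrist_force: [-0.1, -0.0, -2.2]
width: 0.005
grip_force: 0.0
```

```bash
cat >> h.py <<'E'
from scipy.spatial.transform import Rotation as R
B=np.load("fit.npy")[:3];ST=np.load("fit.npy")[3:]
def inb(X,b=B):
    c,s=np.cos(b[2]),np.sin(b[2]);d=np.asarray(X)-[b[0],b[1],0];return np.array([c*d[0]+s*d[1],-s*d[0]+c*d[1],d[2]])
def now(b=B):
    s=status.read_state();Rm=R.from_rotvec(s["tcp_rot"]).as_matrix();Rb=R.from_euler("z",-b[2]).as_matrix()@Rm
    return s,inb(s["tool_pos"],b),Rb
def goto(P,b=B):  # tool-frame shift to basket-frame point P
    s,p,Rb=now(b);return Rb.T@(np.array(P)-p)
E
python3 - <<'E'
from h import *
s,p,Rb=now();print(p,np.round(Rb,3),s["q"],s["wrist_force"])
d=np.array([.766,0,-.643]);n=np.array([.643,0,.766]);bar=np.array([-.070,0,.101])
print(goto(bar+.016*d-.029*n-.06*d),goto(bar+.016*d-.029*n))
E
```

```text
[-0.16189329 -0.00468037  0.28945266] [[-0.003  0.649  0.761]
 [ 1.     0.008 -0.002]
 [-0.008  0.761 -0.649]] [ 0.85002136 -0.40999541  2.35104584 -0.95427826  0.98446636  1.56503022] [-0.0829588  -0.02064479 -2.16561669]
[ 0.00592209 -0.11300174  0.14846398] [ 0.00605497 -0.11250761  0.20846795]
```

Call:
drive_tool(
  rows=[
    [0,0,0,0.0007,-0.0141,0.0186,0],
    [0,0,0,0.0007,-0.0141,0.0186,0],
    [0,0,0,0.0007,-0.0141,0.0186,0],
    [0,0,0,0.0007,-0.0141,0.0186,0],
    [0,0,0,0.0007,-0.0141,0.0186,0],
    [0,0,0,0.0007,-0.0141,0.0186,0],
    [0,0,0,0.0007,-0.0141,0.0186,0],
    [0,0,0,0.0007,-0.0141,0.0186,0],
  ],
)

```text
time: 5.7
tool_pos: [0.4905, 0.1896, 0.1191]
tcp_rot: [1.891, 1.458, 0.645]
wrist_force: [-0.8, -0.3, -0.2]
width: -0.0
grip_force: 0.0
```

Call:
drive_tool(
  rows=[
    [0,0,0,0,0,0.012,0],
    [0,0,0,0,0,0.012,0],
    [0,0,0,0,0,0.012,0],
    [0,0,0,0,0,0.012,0],
    [0,0,0,0,0,0,0],
  ],
)

```text
time: 6.12
tool_pos: [0.5205, 0.1885, 0.1099]
tcp_rot: [1.914, 1.465, 0.62]
wrist_force: [0.2, 0.0, 0.7]
width: -0.001
grip_force: 0.0
```

```bash
python3 - <<'E'
from h import *
s,p,Rb=now();print(s["time"],p,s["wrist_force"],s["torque"],np.round(Rb[:,2],3))
d=np.array([.766,0,-.643]);n=np.array([.643,0,.766]);bar=np.array([-.070,0,.101])
print(goto(bar+.016*d-.029*n))
im=[]
for c,o in(("top",(242,206)),("side",(290,250))):
    t=read_camera(c);im.append(cv2.resize(t["color"][o[1]:o[1]+95,o[0]-10:o[0]+70,::-1],(400,475),interpolation=cv2.INTER_CUBIC))
cv2.imwrite("pics/z3.png",np.hstack(im))
E
```

```text
6.1167 [-0.09311552  0.00886499  0.10985941] [0.1716883  0.02765377 0.71340448] [ 0.1137512   0.36612808 -0.00737327] [ 0.73  -0.023 -0.683]
[-0.00798777 -0.01875282  0.04066437]
```

View pics/z3.png

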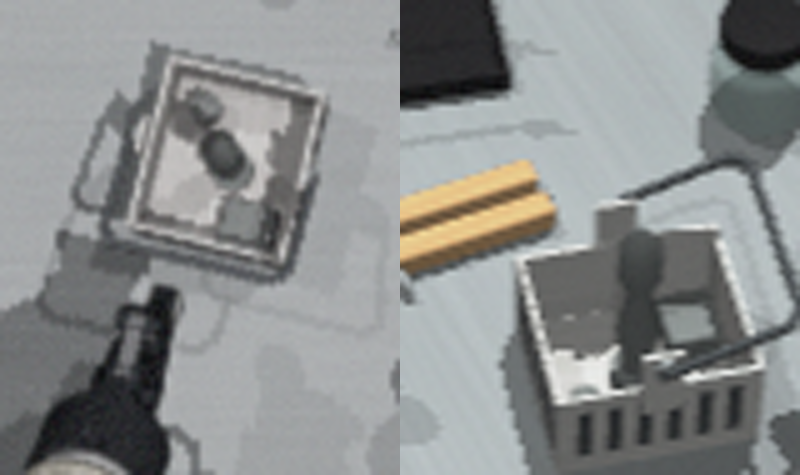

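The arm was limited here: the TCP sits at basket (-93, 9, 110) mm with about 47° tilt, and the bail is untouched. I'll check the joints.

```bash
python3 - <<'E'
from h import *
s,p,Rb=now();print(s["q"],p,s["tool_pos"],np.round(Rb,3))
E
```

```text
[ 0.68943028 -0.01142858  2.40738403 -1.30887767  0.67468583  2.00715232] [-0.09454656  0.00818626  0.10922657] [0.51895444 0.18820624 0.10922657] [[ 0.018  0.684  0.73 ]
 [ 1.    -0.001 -0.023]
 [-0.015  0.73  -0.683]]
```

Call:
drive_tool(
  rows=[
    [5.5,0,0,0,0,-0.015,0],
    [5.5,0,0,0,0,-0.015,0],
    [0,0,0,0,0,0,0],
    [0,0,0,0,0,0,0],
  ],
)

```text
time: 6.55
tool_pos: [0.5052, 0.1905, 0.1254]
tcp_rot: [2.017, 1.535, 0.527]
wrist_force: [0.5, -0.8, 0.2]
width: -0.004
grip_force: 0.0
```

```bash
python3 - <<'E'
from h import *
s,p,Rb=now();print(s["q"],p,np.round(Rb,3))
print(goto([-.112,0,.1125]),goto([-.0765,0,.064]))
E
```

```text
[ 0.64928864 -0.08147927  2.35610878 -0.97099897  0.67157954  1.64686518] [-0.10848001  0.00697942  0.12536999] [[ 0.024  0.775  0.632]
 [ 1.    -0.007 -0.029]
 [-0.018  0.632 -0.774]]
[-0.00683207 -0.01081506  0.00794333] [-0.00511853 -0.01399375  0.06793883]
```

Call:
drive_tool(
  rows=[
    [3,0,0,-0.006,-0.014,0.008,0],
    [0,0,0,0,0,0,0],
    [0,0,0,0,0,0.015,0],
    [0,0,0,0,0,0.015,0],
    [0,0,0,0,0,0.015,0],
    [0,0,0,0,0,0.013,0],
    [0,0,0,0,0,0,0],
    [0,0,0,0,0,0,0],
  ],
)

```text
time: 7.22
tool_pos: [0.5278, 0.1745, 0.0598]
tcp_rot: [2.055, 1.569, 0.481]
wrist_force: [0.4, -0.7, -0.2]
width: 0.0
grip_force: 0.0
```

```bash
python3 - <<'E'
from h import *
s,p,Rb=now();print(s["q"],p,np.round(Rb,3),s["wrist_force"])
print(goto([-.0765,0,.064]))
bar=np.array([-.07,0,.101]);print("bar in tool",Rb.T@(bar-p))
E
```

```text
[ 0.55607448  0.05875498  2.34966567 -1.04577548  0.54248854  1.69366832] [-0.08254911 -0.0029189   0.05978147] [[ 0.023  0.81   0.586]
 [ 0.999 -0.004 -0.033]
 [-0.025  0.587 -0.81 ]] [ 0.43544358 -0.71621692 -0.24240732]
[2.95032676e-03 7.36221284e-03 3.33320582e-05]
bar in tool [ 0.002186    0.03432846 -0.02611026]
```

Call:
drive_tool(
  rows=[
    [0,0,0,0,0.006,0,0],
    [0,0,0,0,0.006,0,0],
    [0,0,0,0,0.004,0,0],
    [0,0,0,0,0.003,0,0],
    [0,0,0,0,0.002,0,0],
    [0,0,0,0,0,0,0],
  ],
)

```text
time: 7.72
tool_pos: [0.546, 0.171, 0.0746]
tcp_rot: [2.056, 1.567, 0.486]
wrist_force: [1.0, -1.0, 0.8]
width: 0.0
grip_force: 0.0
```

```bash
cat > sw.py <<'E'
from h import *
import sys
def sweep(th0,th1,b0,b1,L0,L1,w,N):
    s,p,Rb=now();bar0=np.array([-.07,0,.101])
    def pose(f):
        th=th0+f*(th1-th0);b=np.radians(b0+f*(b1-b0));L=L0+f*(L1-L0)
        d=np.array([np.sin(b),0,-np.cos(b)]);n=np.array([np.cos(b),0,np.sin(b)])
        return np.array([-.075*np.cos(th),0,.08+.075*np.sin(th)])+L*d-w*n,d,n
    out=[]
    for i in range(N):
        P,d,n=pose(i/N);Q,_,_=pose((i+1)/N);D=Q-P
        out.append([round((b0-b1)/N,2),0,0,0,round(float(D@n),4),round(float(D@d),4),0])
    P=pose(0)[0];print("start mismatch (basket)",p-P,"end",pose(1)[0]);print(out)
E
python3 - <<'E'
from sw import *
s,p,Rb=now();print(s["q"],p,s["wrist_force"],s["torque"],Rb.T@(np.array([-.07,0,.101])-p))
sweep(.30,1.55,36,8,.026,.013,.017,24)
E
```

```text
[ 0.52561118  0.05220937  2.31938175 -1.0021405   0.54108104  1.61804864] [-0.06408057 -0.0017049   0.07455303] [ 1.03974815 -1.00616117  0.77270498] [ 0.07151195  0.24913008 -0.04367313] [ 0.00102061  0.01075861 -0.02491183]
start mismatch (basket) [ 0.00604054 -0.0017049   0.0034158 ] end [-0.01658492  0.          0.13974435]
[[1.17, 0, 0, 0, 0.0027, -0.0032, 0], [1.17, 0, 0, 0, 0.0028, -0.003, 0], [1.17, 0, 0, 0, 0.0028, -0.0029, 0], [1.17, 0, 0, 0, 0.0029, -0.0028, 0], [1.17, 0, 0, 0, 0.003, -0.0027, 0], [1.17, 0, 0, 0, 0.003, -0.0026, 0], [1.17, 0, 0, 0, 0.0031, -0.0025, 0], [1.17, 0, 0, 0, 0.0032, -0.0024, 0], [1.17, 0, 0, 0, 0.0032, -0.0023, 0], [1.17, 0, 0, 0, 0.0033, -0.0022, 0], [1.17, 0, 0, 0, 0.0033, -0.002, 0], [1.17, 0, 0, 0, 0.0034, -0.0019, 0], [1.17, 0, 0, 0, 0.0034, -0.0018, 0], [1.17, 0, 0, 0, 0.0035, -0.0017, 0], [1.17, 0, 0, 0, 0.0035, -0.0016, 0], [1.17, 0, 0, 0, 0.0035, -0.0014, 0], [1.17, 0, 0, 0, 0.0035, -0.0013, 0], [1.17, 0, 0, 0, 0.0036, -0.0012, 0], [1.17, 0, 0, 0, 0.0036, -0.0011, 0], [1.17, 0, 0, 0, 0.0036, -0.0009, 0], [1.17, 0, 0, 0, 0.0036, -0.0008, 0], [1.17, 0, 0, 0, 0.0036, -0.0007, 0], [1.17, 0, 0, 0, 0.0036, -0.0006, 0], [1.17, 0, 0, 0, 0.0036, -0.0004, 0]]
```

Call:
drive_tool(
  rows=[
    [1.2,0,0,0,0.0027,-0.0032,0],
    [1.2,0,0,0,0.0028,-0.003,0],
    [1.2,0,0,0,0.0028,-0.0029,0],
    [1.2,0,0,0,0.0029,-0.0028,0],
    [1.2,0,0,0,0.003,-0.0027,0],
    [1.2,0,0,0,0.003,-0.0026,0],
    [1.2,0,0,0,0.0031,-0.0025,0],
    [1.2,0,0,0,0.0032,-0.0024,0],
  ],
)

```text
time: 8.38
tool_pos: [0.5532, 0.1691, 0.1047]
tcp_rot: [2.18, 1.659, 0.362]
wrist_force: [-0.4, -0.3, 0.4]
width: -0.002
grip_force: 0.3
```

```bash
python3 - <<'E'
from h import *
s,p,Rb=now();print(s["q"],p,s["wrist_force"],Rb[:,2])
im=[]
for c,o in(("top",(242,206)),("side",(300,250))):
    t=read_camera(c);im.append(cv2.resize(t["color"][o[1]:o[1]+95,o[0]-10:o[0]+70,::-1],(400,475),interpolation=cv2.INTER_CUBIC))
cv2.imwrite("pics/z4.png",np.hstack(im))
E
```

```text
[ 0.43708489  0.0262828   2.2023325  -0.53623652  0.63819367  1.09778547] [-0.05664463 -0.00174718  0.10469695] [-0.42781052 -0.25815573  0.42093787] [ 0.44241684 -0.0298431  -0.89631285]
```

View pics/z4.png

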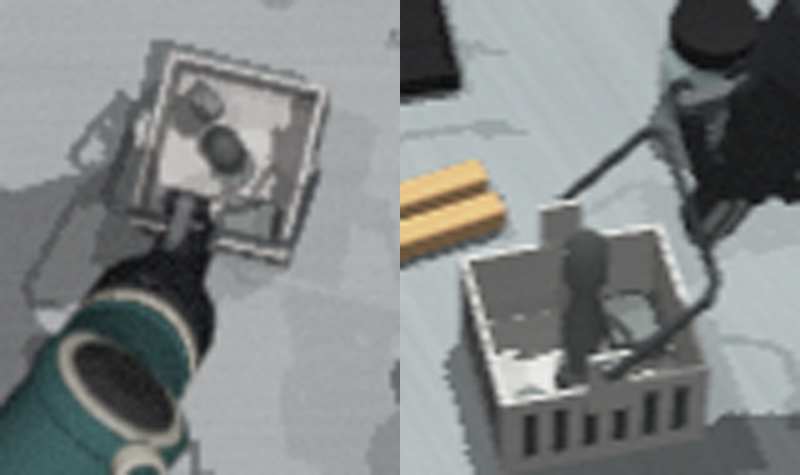

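The finger is under the bar and has raised the bail to about 40°, and the basket hasn't moved. I'll carry on with the sweep.

Call:
drive_tool(
  rows=[
    [1.2,0,0,0,0.0032,-0.0023,0],
    [1.2,0,0,0,0.0033,-0.0022,0],
    [1.2,0,0,0,0.0033,-0.002,0],
    [1.2,0,0,0,0.0034,-0.0019,0],
    [1.2,0,0,0,0.0034,-0.0018,0],
    [1.2,0,0,0,0.0035,-0.0017,0],
    [1.2,0,0,0,0.0035,-0.0016,0],
    [1.2,0,0,0,0.0035,-0.0014,0],
  ],
)

```text
time: 9.15
tool_pos: [0.5716, 0.1642, 0.128]
tcp_rot: [2.299, 1.746, 0.229]
wrist_force: [-0.1, -0.6, 0.5]
width: 0.001
grip_force: 0.3
```

```bash
python3 - <<'E'
from sw import *
s,p,Rb=now();print(s["q"],p,s["wrist_force"],Rb[:,2])
sweep(1.133,1.55,17.3,8,.0173,.013,.014,8)
im=[]
for c,o in(("top",(242,206)),("side",(300,250))):
    t=read_camera(c);im.append(cv2.resize(t["color"][o[1]:o[1]+95,o[0]-10:o[0]+70,::-1],(400,475),interpolation=cv2.INTER_CUBIC))
cv2.imwrite("pics/z5.png",np.hstack(im))
E
```

```text
[ 0.34616272  0.07308274  2.05677189 -0.260409    0.80217273  0.77978603] [-0.03755692 -0.00188841  0.12799201] [-0.10181747 -0.61786965  0.45703659] [ 0.28676932 -0.0285363  -0.95757456]
start mismatch (basket) [ 0.002461   -0.00188841  0.00074602] end [-0.01361411  0.          0.14016187]
[[1.16, 0, 0, 0, 0.0035, -0.0013, 0], [1.16, 0, 0, 0, 0.0036, -0.0011, 0], [1.16, 0, 0, 0, 0.0036, -0.001, 0], [1.16, 0, 0, 0, 0.0036, -0.0009, 0], [1.16, 0, 0, 0, 0.0036, -0.0008, 0], [1.16, 0, 0, 0, 0.0036, -0.0006, 0], [1.16, 0, 0, 0, 0.0036, -0.0005, 0], [1.16, 0, 0, 0, 0.0036, -0.0004, 0]]
```

Call:
drive_tool(
  rows=[
    [1.2,0,0,0,0.0035,-0.0013,0],
    [1.2,0,0,0,0.0036,-0.0011,0],
    [1.2,0,0,0,0.0036,-0.001,0],
    [1.2,0,0,0,0.0036,-0.0009,0],
    [1.2,0,0,0,0.0036,-0.0008,0],
    [1.2,0,0,0,0.0036,-0.0006,0],
    [1.2,0,0,0,0.0036,-0.0005,0],
    [0,0,0,0,0,0,0],
  ],
)

```text
time: 9.92
tool_pos: [0.5961, 0.1583, 0.1408]
tcp_rot: [2.399, 1.818, 0.108]
wrist_force: [-0.6, -0.5, 1.0]
width: -0.003
grip_force: 0.0
```

```bash
python3 - <<'E'
from sw import *
s,p,Rb=now();print(s["q"],p,s["wrist_force"],Rb[:,2])
im=[]
for c,o in(("top",(242,206)),("side",(300,240))):
    t=read_camera(c)
    a=cv2.resize(t["color"][o[1]:o[1]+95,o[0]-10:o[0]+70,::-1],(400,475),interpolation=cv2.INTER_CUBIC)
    for th,col in((1.35,(0,0,255)),(1.57,(0,255,0))):
        q=[(proj(t,X)-[o[0]-10,o[1]]+.5)*5 for X in body(B,[(-.075*np.cos(th),y,.08+.075*np.sin(th)) for y in(-.05,.05)])]
        for v in q: cv2.circle(a,tuple(int(x) for x in v),3,col,-1)
    im.append(a)
cv2.imwrite("pics/z6.png",np.hstack(im))
E
```

```text
[ 0.27212323  0.15867192  1.9120203  -0.11497183  0.95956425  0.60708391] [-0.01239927 -0.00156883  0.14084319] [-0.60412778 -0.47658577  1.00477918] [ 0.14545455 -0.02442121 -0.98906349]
```

View pics/z6.png

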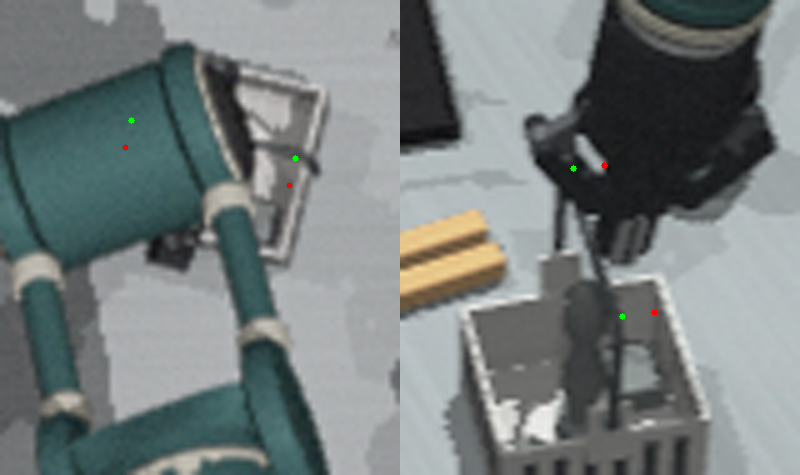

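The bail is upright: the crossbar runs through the predicted 1.57 rad points and the basket stands where it was. Now I back off, rise, and level the tool.

Call:
drive_tool(
  rows=[
    [0,0,0,0,-0.012,0,0],
    [0,0,0,0,-0.012,0,0],
    [0,0,0,0,-0.012,0,0],
    [0,0,0,0,0,-0.02,0],
    [0,0,0,0,0,-0.02,0],
    [0,0,0,0,0,-0.02,0],
    [0,0,0,0,0,0,0.5],
    [0,0,0,0,0,0,0.5],
  ],
)

```text
time: 10.68
tool_pos: [0.5516, 0.1726, 0.1957]
tcp_rot: [2.397, 1.819, 0.111]
wrist_force: [0.2, -0.4, -0.4]
width: 0.276
grip_force: 0.0
```

```bash
cat >> h.py <<'E'
def level(P,b=B):
    s,p,Rb=now(b);Rt=np.array([[0,1,0],[1,0,0],[0,0,-1.]])
    print("t",s["time"],"p",np.round(p,4),"turn deg",np.round(np.degrees(R.from_matrix(Rb.T@Rt).as_rotvec()),2),"shift after turn",np.round(Rt.T@(np.array(P)-p),4),"F",np.round(s["wrist_force"],1),"w",s["width"],s["grip_force"])
E
python3 - <<'E'
from h import *
level([0,0,.21])
# bar check
k=5;im=[]
for c,o in(("top",(232,206)),("side",(290,240))):
    t=read_camera(c)
    a=cv2.resize(t["color"][o[1]:o[1]+95,o[0]:o[0]+80,::-1],(400,475),interpolation=cv2.INTER_CUBIC)
    for th,col in((1.35,(0,0,255)),(1.57,(0,255,0))):
        for X in body(B,[(-.075*np.cos(th),y,.08+.075*np.sin(th)) for y in(-.05,.05)]):
            cv2.circle(a,tuple(int(x) for x in (proj(t,X)-o+.5)*5),2,col,-1)
    im.append(a)
cv2.imwrite("pics/z7.png",np.hstack(im))
E
```

```text
t 10.6833 p [-0.059   0.0012  0.1957] turn deg [ 8.5   1.24 -1.15] shift after turn [-0.0012  0.059  -0.0143] F [ 0.2 -0.4 -0.4] w 0.27591521789792106 0.0
```

View pics/z7.png

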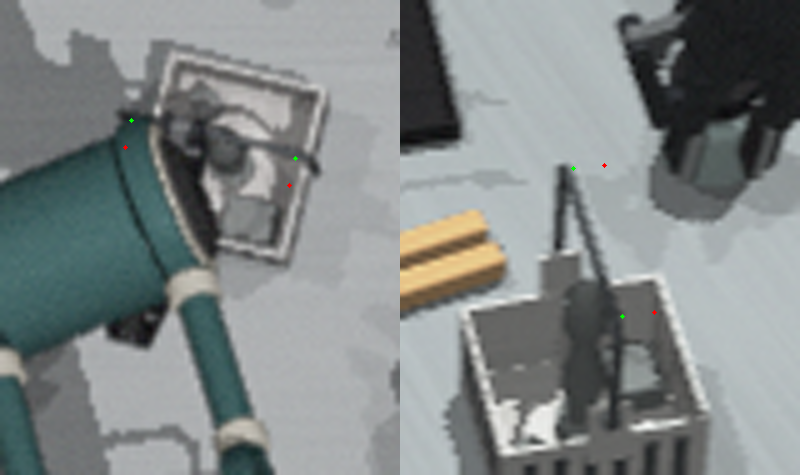

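The bail is upright, about 3° past vertical, and the bar is free. Next I go over the bar and descend.

Call:
drive_tool(
  rows=[
    [4.25,0.6,-0.55,0,0,-0.01,0.5],
    [4.25,0.6,-0.55,0,0,-0.01,0.5],
    [0,0,0,0,0.015,0,0.5],
    [0,0,0,0,0.015,0,0.5],
    [0,0,0,0,0.015,0,0.5],
    [0,0,0,0,0.015,0,0.5],
    [0,0,0,0,0,0,0.5],
    [0,0,0,0,0,0,0.5],
  ],
)

```text
time: 11.45
tool_pos: [0.6072, 0.1571, 0.2119]
tcp_rot: [-2.484, -1.92, 0.01]
wrist_force: [0.7, -0.9, 1.0]
width: 0.504
grip_force: 0.0
```

```bash
python3 - <<'E'
from h import *
level([.003,0,.141])
E
```

```text
t 11.45 p [-1.300e-03  1.000e-04  2.119e-01] turn deg [-0.33  0.22 -0.16] shift after turn [-0.0001  0.0043  0.0709] F [ 0.7 -0.9  1. ] w 0.5041414357226301 0.0
```

Call:
drive_tool(
  rows=[
    [0,0,0,0,0.004,0.012,0.5],
    [0,0,0,0,0,0.014,0.5],
    [0,0,0,0,0,0.014,0.5],
    [0,0,0,0,0,0.014,0.5],
    [0,0,0,0,0,0.011,0.5],
    [0,0,0,0,0,0.006,0.5],
    [0,0,0,0,0,0,0.5],
  ],
  force=40,
)

```text
time: 12.03
tool_pos: [0.6099, 0.1562, 0.1402]
tcp_rot: [-2.483, -1.921, 0.012]
wrist_force: [-0.5, -0.4, -0.5]
width: 0.501
grip_force: 0.0
```

Call:
drive_tool(
  rows=[
    [0,0,0,0,0,0,0.2],
    [0,0,0,0,0,0,0.1],
    [0,0,0,0,0,0,0],
    [0,0,0,0,0,0,0],
    [0,0,0,0,0,0,0],
    [0,0,0,0,0,0,0],
  ],
  force=40,
)

```text
time: 12.53
tool_pos: [0.6126, 0.1567, 0.1444]
tcp_rot: [2.485, 1.922, -0.002]
wrist_force: [0.2, 0.1, 2.7]
width: 0.046
grip_force: 39.2
```

```bash
python3 - <<'E'
from h import *
level([0,0,.141])
E
```

```text
t 12.5333 p [0.004  0.001  0.1444] turn deg [-0.02  0.07 -0.11] shift after turn [-0.001  -0.004   0.0034] F [0.2 0.1 2.7] w 0.046031394675548745 39.23498868942261
```

Call:
drive_tool(
  rows=[
    [0,0,0,0,0,-0.004,0],
    [0,0,0,0,0,-0.008,0],
    [0,0,0,0,0,-0.012,0],
    [0,0,0,0,0,-0.015,0],
    [0,0,0,0,0,-0.018,0],
    [0,0,0,0,0,-0.018,0],
    [0,0,0,0,0,-0.018,0],
    [0,0,0,0,0,-0.01,0],
  ],
)

```text
time: 13.2
tool_pos: [0.613, 0.1568, 0.2494]
tcp_rot: [2.484, 1.921, -0.0]
wrist_force: [0.4, 0.3, -2.5]
width: 0.046
grip_force: 39.0
```

```bash
python3 - <<'E'
from h import *
level([0,0,.245])
im=[]
for c,o in(("top",(236,190)),("side",(280,220))):
    t=read_camera(c)
    a=cv2.resize(t["color"][o[1]:o[1]+95,o[0]:o[0]+80,::-1],(400,475),interpolation=cv2.INTER_CUBIC)
    im.append(a)
# stand crops for refine (top & side) below
t=read_camera("top");s=read_camera("side")
cv2.imwrite("pics/st.png",np.hstack([cv2.resize(t["color"][176:276,340:420,::-1],(400,500),interpolation=cv2.INTER_CUBIC),cv2.resize(s["color"][180:280,220:300,::-1],(400,500),interpolation=cv2.INTER_CUBIC)]))
cv2.imwrite("pics/z8.png",np.hstack(im))
both=np.vstack([cv2.imread("pics/z8.png")]);
a=cv2.resize(im[1],(200,238));c=cv2.imread("pics/st.png");out=np.zeros((600,800,3),np.uint8);out[:500]=c
out[500:600,:]=0;out[362:600,600:800]=a
cv2.imwrite("pics/z9.png",out)
E
```

```text
t 13.2 p [0.0043 0.0012 0.2494] turn deg [ 0.03  0.04 -0.12] shift after turn [-0.0012 -0.0043  0.0044] F [ 0.4  0.3 -2.5] w 0.04636070158627554 39.0135383605957
```

View pics/z9.png

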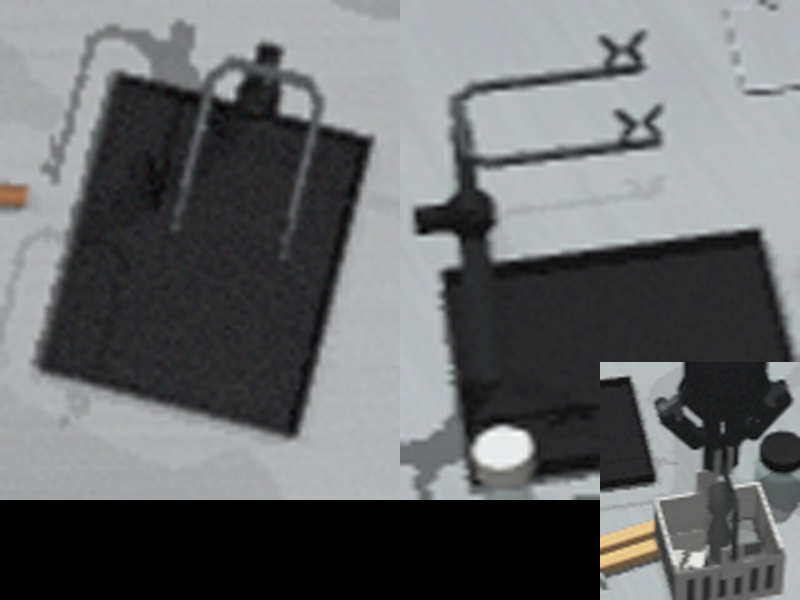

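The basket hangs level from the gripper, clear of the counter. The stand corners, the arms, and the X-shaped clips (side crop (622,52) and (637,127)) are all visible, so I refine the stand pose.

```bash
python3 - <<'E'
from h import *
t=read_camera("top");s=read_camera("side")
k=5;U=lambda o,L:[((u+.5)/k-.5+o[0],(v+.5)/k-.5+o[1]) for u,v in L]
z=.014
PT=[(.115,.085,z),(.115,-.085,z),(-.085,-.085,z),(-.085,.085,z)];UT=U((340,176),[(115,72),(373,137),(297,437),(37,368)])
PS=[(-.085,-.085,z),(.115,-.085,z)];US=U((140,180),[(760,232),(443,270)])
UN=U((140,180),[(622,52),(637,127)]);UA=U((340,176),[(177,230),(205,110),(285,258),(318,110)])
def parts(x):
    H=x[3]
    a=np.array([proj(t,X)-u for X,u in zip(body(x,PT),UT)]);b=np.array([proj(s,X)-u for X,u in zip(body(x,PS),US)])
    c=np.array([proj(s,X)-u for X,u in zip(body(x,[(0,-.032,H+.009),(0,.032,H+.009)]),UN)])
    d=np.array([(inb(at_z(t,u,H-.006),x)[1]-y)/.003 for u,y in zip(UA,(.032,.032,-.032,-.032))])
    return a,b,c,d
f=lambda x:np.concatenate([v.ravel() for v in parts(x)])
r=least_squares(f,[.63,-.168,-.28,.2],loss="soft_l1",x_scale=[.01,.01,.01,.01]);x=r.x
print(np.round(x,4));[print(np.round(v,1).tolist()) for v in parts(x)]
print("arm tip x",[inb(at_z(t,u,x[3]-.006),x) for u in (UA[0],UA[2])])
F=np.load("fit.npy");F[3:]=x[:3];np.save("fit.npy",F)
b=x[:3];s_,p,Rb=now(b);print("tcp in stand",p,"yaw err",np.degrees(R.from_matrix(Rb.T@np.array([[0,1,0],[1,0,0],[0,0,-1.]])).as_rotvec()))
E
```

```text
[ 0.6312 -0.1695 -0.2798  0.2026]
[[0.6, -0.5], [0.4, -0.1], [0.3, -0.1], [0.4, 0.1]]
[[0.3, -1.1], [-0.5, -0.4]]
[[0.2, 0.0], [0.6, -0.2]]
[-1.0, -0.4, -1.1, -0.2]
arm tip x [array([-0.00835125,  0.02909379,  0.19664129]), array([-0.00817661, -0.03539545,  0.19664129])]
tcp in stand [-0.10934657  0.30759076  0.24425991] yaw err [-0.29550536  0.21587038  1.47037875]
```

Call:
drive_tool(
  rows=[
    [0,0,0.4,-0.004,0,-0.001,0],
    [0,0,0.4,-0.01,0,-0.001,0],
    [0,0,0.4,-0.016,0,-0.001,0],
    [0,0,0.3,-0.022,0,-0.001,0],
    [0,0,0,-0.022,0,0,0],
    [0,0,0,-0.022,0,0,0],
    [0,0,0,-0.022,0,0,0],
    [0,0,0,-0.022,0,0,0],
  ],
)

```text
time: 14.17
tool_pos: [0.5727, 0.0195, 0.2503]
tcp_rot: [-2.511, -1.888, 0.007]
wrist_force: [0.1, 0.1, -2.2]
width: 0.042
grip_force: 39.0
```

Call:
drive_tool(
  rows=[
    [0,0,0,-0.022,0,0,0],
    [0,0,0,-0.022,0,0,0],
    [0,0,0,-0.022,0,0,0],
    [0,0,0,-0.022,0,0,0],
    [0,0,0,-0.022,0,0,0],
    [0,0,0,-0.02,0,0,0],
    [0,0,0,-0.012,0,0,0],
    [0,0,0,-0.005,0,0,0],
  ],
)

```text
time: 14.83
tool_pos: [0.532, -0.1218, 0.2508]
tcp_rot: [-2.513, -1.886, 0.007]
wrist_force: [0.1, 0.3, -3.9]
width: 0.045
grip_force: 39.0
```

Call:
drive_tool(
  rows=[
    [0,0,0,0,0,0,0],
    [0,0,0,0,0,0,0],
    [0,0,0,0,0,0,0],
    [0,0,0,0,0,0,0],
  ],
)

```text
time: 15.17
tool_pos: [0.5335, -0.1184, 0.2507]
tcp_rot: [-2.508, -1.89, 0.005]
wrist_force: [0.5, 0.2, -4.1]
width: 0.047
grip_force: 39.0
```

```bash
python3 - <<'E'
from h import *
level([0,0,.248],ST)
t=read_camera("top");s=read_camera("side")
k=5
for p,n in((t,"top"),(s,"side")):
    m=masks_of(p,"basket");print(n,[(round(q["score"],2),q["bbox"]) for q in m])
E
```

```text
t 15.1667 p [-0.1079  0.0221  0.2507] turn deg [-0.14  0.11  0.04] shift after turn [-0.0221  0.1079  0.0027] F [ 0.5  0.2 -4.1] w 0.047402060810067245 39.004361629486084
top [(0.85, [227.1, 302.5, 284.0, 363.3]), (0.76, [357.7, 254.6, 388.4, 280.2])]
side [(0.85, [286.1, 184.1, 328.6, 239.1]), (0.67, [393.2, 258.3, 474.1, 326.0])]
```

Call:
drive_tool(
  rows=[
    [0,0,0,-0.008,0,0,0],
    [0,0,0,-0.009,0.002,0,0],
    [0,0,0,-0.005,0.005,0,0],
    [0,0,0,0,0.01,0,0],
    [0,0,0,0,0.012,0,0],
    [0,0,0,0,0.012,0,0],
    [0,0,0,0,0.012,0,0],
    [0,0,0,0,0.012,0,0],
  ],
)

```text
time: 16.03
tool_pos: [0.5914, -0.1588, 0.2505]
tcp_rot: [-2.509, -1.889, 0.005]
wrist_force: [0.1, 0.2, -4.3]
width: 0.043
grip_force: 39.0
```

Call:
drive_tool(
  rows=[
    [0,0,0,0,0.012,0,0],
    [0,0,0,0,0.012,0,0],
    [0,0,0,0,0.01,0,0],
    [0,0,0,0,0.006,0,0],
    [0,0,0,0,0.003,0,0],
    [0,0,0,0,0,0,0],
    [0,0,0,0,0,0,0],
    [0,0,0,0,0,0,0],
  ],
)

```text
time: 16.7
tool_pos: [0.6305, -0.1702, 0.2505]
tcp_rot: [-2.509, -1.889, 0.006]
wrist_force: [-0.5, 0.4, -2.6]
width: 0.048
grip_force: 39.0
```

```bash
python3 - <<'E'
from h import *
level([0,0,.248],ST)
s=read_camera("side");o=(225,150)
a=cv2.resize(s["color"][150:250,225:325,::-1],(600,600),interpolation=cv2.INTER_CUBIC)
for P,c in(((0,-.032,.212),(0,255,0)),((0,.032,.212),(0,255,0)),((0,-.05,.2605),(0,0,255)),((0,.05,.2605),(0,0,255))):
    q=(proj(s,body(ST,[P])[0])-o+.5)*6;cv2.circle(a,tuple(int(v) for v in q),3,c,-1)
cv2.imwrite("pics/c1.png",a)
E
```

```text
t 16.7 p [-0.0004 -0.0009  0.2505] turn deg [-0.17  0.13 -0.03] shift after turn [0.0009 0.0004 0.0025] F [-0.5  0.4 -2.6] w 0.04765855532424737 39.0231317281723
```

View pics/c1.png

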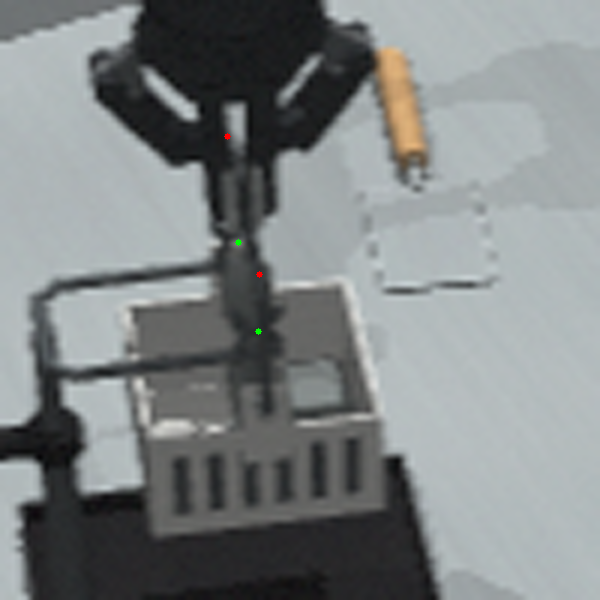

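The picture shows the basket level, crossbar over both clips (clip necks at about (238,242) and (258,331)), rim under the arms. I start feeling downward.

Call:
drive_tool(
  rows=[
    [0,0,0,0,0,0.003,0],
    [0,0,0,0,0,0.004,0],
    [0,0,0,0,0,0.004,0],
    [0,0,0,0,0,0.003,0],
    [0,0,0,0,0,0,0],
    [0,0,0,0,0,0,0],
  ],
  force=70,
)

```text
time: 17.25
tool_pos: [0.6305, -0.1703, 0.2359]
tcp_rot: [-2.509, -1.888, 0.006]
wrist_force: [-0.4, -0.1, -3.1]
width: 0.033
grip_force: 68.4
```

Call:
drive_tool(
  rows=[
    [0,0,0,0,0,0.003,0],
    [0,0,0,0,0,0.003,0],
    [0,0,0,0,0,0.003,0],
    [0,0,0,0,0,0.003,0],
    [0,0,0,0,0,0,0],
    [0,0,0,0,0,0,0],
  ],
)

```text
time: 17.75
tool_pos: [0.6306, -0.1703, 0.224]
tcp_rot: [-2.509, -1.889, 0.006]
wrist_force: [1.0, 0.7, -3.7]
width: 0.03
grip_force: 68.4
```

```bash
python3 - <<'E'
from h import *
level([0,0,.2],ST)
E
```

```text
t 17.75 p [-0.0003 -0.001   0.224 ] turn deg [-0.19  0.13 -0.03] shift after turn [0.001  0.0003 0.024 ] F [ 1.   0.7 -3.7] w 0.029506288780671346 68.41988325119019
```

Call:
drive_tool(
  rows=[
    [0,0,0,0,0,0.002,0],
    [0,0,0,0,0,0.002,0],
    [0,0,0,0,0,0.002,0],
    [0,0,0,0,0,0,0],
  ],
)

```text
time: 18.08
tool_pos: [0.6306, -0.1703, 0.2179]
tcp_rot: [-2.509, -1.889, 0.006]
wrist_force: [0.8, 1.1, -2.9]
width: 0.033
grip_force: 68.5
```

Call:
drive_tool(
  rows=[
    [0,0,0,0,0,0.002,0],
    [0,0,0,0,0,0.002,0],
    [0,0,0,0,0,0,0],
  ],
)

```text
time: 18.33
tool_pos: [0.6306, -0.1703, 0.214]
tcp_rot: [-2.509, -1.889, 0.006]
wrist_force: [0.0, 0.8, -3.5]
width: 0.032
grip_force: 68.5
```

Call:
drive_tool(
  rows=[
    [0,0,0,0,0,0.002,0],
    [0,0,0,0,0,0.002,0],
    [0,0,0,0,0,0,0],
  ],
)

```text
time: 18.58
tool_pos: [0.6306, -0.1704, 0.21]
tcp_rot: [-2.509, -1.889, 0.006]
wrist_force: [0.0, -0.1, -3.6]
width: 0.038
grip_force: 68.5
```

Call:
drive_tool(
  rows=[
    [0,0,0,0,0,0.001,0],
    [0,0,0,0,0,0.001,0],
    [0,0,0,0,0,0,0],
  ],
)

```text
time: 18.83
tool_pos: [0.6306, -0.1703, 0.2085]
tcp_rot: [-2.509, -1.889, 0.006]
wrist_force: [-1.6, 0.3, -3.0]
width: 0.034
grip_force: 68.5
```

Call:
drive_tool(
  rows=[
    [0,0,0,0,0,0.001,0],
    [0,0,0,0,0,0.001,0],
    [0,0,0,0,0,0,0],
  ],
)

```text
time: 19.08
tool_pos: [0.6309, -0.1705, 0.2077]
tcp_rot: [2.51, 1.889, -0.005]
wrist_force: [-3.9, 1.5, 3.9]
width: 0.031
grip_force: 69.1
```

Call:
drive_tool(
  rows=[
    [0,0,0,0,0,0.001,0],
    [0,0,0,0,0,0.001,0],
    [0,0,0,0,0,0,0],
  ],
)

```text
time: 19.33
tool_pos: [0.6309, -0.1704, 0.2037]
tcp_rot: [-2.51, -1.889, 0.005]
wrist_force: [-0.3, 0.8, -4.2]
width: 0.033
grip_force: 68.6
```

Call:
drive_tool(
  rows=[
    [0,0,0,0,0,0.001,0],
    [0,0,0,0,0,0.001,0],
    [0,0,0,0,0,0,0],
  ],
)

```text
time: 19.58
tool_pos: [0.6303, -0.1703, 0.2009]
tcp_rot: [-2.508, -1.888, 0.007]
wrist_force: [-0.8, -0.7, -5.7]
width: 0.029
grip_force: 68.4
```

Call:
drive_tool(
  rows=[
    [0,0,0,0,0,0.001,0],
    [0,0,0,0,0,0.001,0],
    [0,0,0,0,0,0,0],
  ],
)

```text
time: 19.83
tool_pos: [0.6305, -0.1703, 0.1999]
tcp_rot: [-2.509, -1.889, 0.006]
wrist_force: [-0.5, -0.2, -5.6]
width: 0.03
grip_force: 68.4
```

```bash
python3 - <<'E'
from h import *
level([0,0,.2],ST)
s=status.read_state();print(s["wrist_force"],s["torque"])
E
```

```text
t 19.8333 p [-0.0004 -0.001   0.1999] turn deg [-0.2   0.13 -0.03] shift after turn [ 0.001   0.0004 -0.0001] F [-0.5 -0.2 -5.6] w 0.02950617492504271 68.38874816894531
[-0.51125357 -0.22844721 -5.57599265] [ 0.03712754  0.06170611 -0.00096583]
```

Call:
drive_tool(
  rows=[
    [0,0,0,0,0,0.001,0],
    [0,0,0,0,0,0.001,0],
    [0,0,0,0,0,0,0],
  ],
)

```text
time: 20.08
tool_pos: [0.631, -0.1705, 0.1986]
tcp_rot: [-2.51, -1.889, 0.005]
wrist_force: [-0.2, -0.8, -3.9]
width: 0.036
grip_force: 68.4
```

Call:
drive_tool(
  rows=[
    [0,0,0,0,0,0.001,0],
    [0,0,0,0,0,0.001,0],
    [0,0,0,0,0,0,0],
  ],
)

```text
time: 20.33
tool_pos: [0.631, -0.1705, 0.1966]
tcp_rot: [-2.51, -1.889, 0.005]
wrist_force: [-0.6, 0.1, -3.7]
width: 0.033
grip_force: 68.4
```

Call:
drive_tool(
  rows=[
    [0,0,0,0,0,0.001,0],
    [0,0,0,0,0,0.001,0],
    [0,0,0,0,0,0,0],
  ],
)

```text
time: 20.58
tool_pos: [0.6311, -0.1705, 0.1949]
tcp_rot: [2.51, 1.889, -0.004]
wrist_force: [-0.9, 0.4, -2.2]
width: 0.036
grip_force: 68.8
```

Call:
drive_tool(
  rows=[
    [0,0,0,0,0,0.001,0],
    [0,0,0,0,0,0.001,0],
    [0,0,0,0,0,0,0],
  ],
)

```text
time: 20.83
tool_pos: [0.6312, -0.1706, 0.1945]
tcp_rot: [2.509, 1.889, -0.004]
wrist_force: [-4.2, 1.0, 5.0]
width: 0.031
grip_force: 69.5
```

Call:
drive_tool(
  rows=[
    [0,0,0,0,0,0.001,0],
    [0,0,0,0,0,0.001,0],
    [0,0,0,0,0,0,0],
  ],
)

```text
time: 21.08
tool_pos: [0.6313, -0.1706, 0.1943]
tcp_rot: [2.509, 1.888, -0.003]
wrist_force: [-5.7, 1.5, 10.5]
width: 0.035
grip_force: 70.2
```

Call:
drive_tool(
  rows=[
    [0,0,0,0,-0.001,0.001,0],
    [0,0,0,0,0,0,0],
    [0,0,0,0,0,0,0],
  ],
)

```text
time: 21.33
tool_pos: [0.6313, -0.1706, 0.1943]
tcp_rot: [2.507, 1.887, -0.001]
wrist_force: [-4.9, 2.4, 12.4]
width: 0.032
grip_force: 70.3
```

```bash
python3 - <<'E'
from h import *
s=status.read_state();print(s["tool_pos"],s["wrist_force"],R.from_euler("z",-ST[2]).apply(s["torque"]),R.from_euler("z",-ST[2]).apply(s["wrist_force"]))
for c in("side","top"):
    p=read_camera(c)
    for n in("clip_front_left","basket"):print(c,n,[(round(m["score"],2),m["bbox"]) for m in masks_of(p,n)])
E
```

```text
[ 0.63130735 -0.17059896  0.19427404] [-4.89145385  2.44378747 12.42507851] [0.01084604 0.83393823 0.01832335] [-5.37608841  0.99804376 12.42507851]
side clip_front_left []
side basket [(0.82, [393.5, 256.2, 474.7, 326.3]), (0.61, [249.7, 208.2, 287.6, 254.6])]
top clip_front_left [(0.45, [350.0, 190.5, 409.2, 254.5])]
top basket [(0.95, [224.1, 302.9, 285.0, 362.8]), (0.62, [364.6, 212.9, 405.2, 251.8]), (0.15, [433.9, 280.8, 499.2, 308.5])]
```

The force rises steeply at a fixed height and is balanced left to right (0.01 N·m), so the bar is bottomed on both seats. I unload and release gently.

Call:
drive_tool(
  rows=[
    [0,0,0,0,-0.0005,-0.002,0],
    [0,0,0,0,-0.0005,-0.002,0],
    [0,0,0,0,0,-0.001,0],
    [0,0,0,0,0,0,0],
  ],
  force=40,
)

```text
time: 21.97
tool_pos: [0.6291, -0.17, 0.1947]
tcp_rot: [-2.51, -1.889, 0.005]
wrist_force: [0.3, 0.2, 1.3]
width: 0.034
grip_force: 68.8
```

```bash
python3 - <<'E'
from h import *
s=status.read_state();print(s["tool_pos"],s["wrist_force"],s["torque"],s["grip_force"])
E
```

```text
[ 0.6290545  -0.16998439  0.19466506] [0.30467446 0.20441326 1.25059202] [ 0.05407516 -0.08932066  0.01563921] 68.83514285087585
```

Call:
drive_tool(
  rows=[
    [0,0,0,0,0,0,0.1],
    [0,0,0,0,0,0,0.2],
    [0,0,0,0,0,0,0.35],
    [0,0,0,0,0,0,0.35],
    [0,0,0,0,0,0,0.35],
  ],
)

```text
time: 22.38
tool_pos: [0.6288, -0.1699, 0.1943]
tcp_rot: [-2.509, -1.889, 0.006]
wrist_force: [0.3, 0.3, 1.0]
width: 0.352
grip_force: 0.0
```

Call:
drive_tool(
  rows=[
    [0,0,0,0,0,-0.005,0.35],
    [0,0,0,0,0,-0.01,0.35],
    [0,0,0,0,0,-0.015,0.35],
    [0,0,0,0,0,-0.02,0.35],
    [0,0,0,0,0,-0.03,0.35],
    [0,0,0,0,0,-0.03,0.35],
    [0,0,0,0,0,-0.02,0.35],
    [0,0,0,0,0,0,0.35],
  ],
)

```text
time: 23.05
tool_pos: [0.632, -0.1705, 0.333]
tcp_rot: [2.502, 1.884, 0.006]
wrist_force: [1.2, 0.4, 1.6]
width: 0.352
grip_force: 0.0
```

```bash
python3 - <<'E'
from h import *
s=status.read_state();print(s["time"],s["tool_pos"],s["wrist_force"],s["width"])
p=read_camera("side");save(p,"fin.png")
m=[q for q in masks_of(p,"basket") if q["bbox"][0]<300];print([(q["score"],q["bbox"]) for q in m])
# predicted hanging basket: bar at z .205 over stand origin
z=.205-.155
for Z in(z,z+.06):
    print([np.round(proj(p,X),1).tolist() for X in body(ST,[(a,b,Z) for a in(.055,-.055) for b in(.05,-.05)])])
P=[(a,b,Z) for a in(.055,-.055) for b in(.05,-.05) for Z in(z,z+.06)]
hull=cv2.convexHull(np.array([proj(p,X) for X in body(ST,P)],np.float32).round().astype(np.int32))
M=np.zeros((480,640),np.uint8);cv2.fillConvexPoly(M,hull,1)
for q in m: k=q["mask"];print("iou",(k&(M>0)).sum()/(k|(M>0)).sum())
E
```

```text
23.05 [ 0.63198803 -0.17049095  0.33297078] [1.16595644 0.38959066 1.60480913] 0.351911221302156
[(0.63, [250.4, 191.8, 287.9, 254.1]), (0.41, [285.1, 157.6, 308.7, 200.6])]
[[252.1, 253.4], [247.8, 229.9], [289.6, 248.3], [284.0, 225.2]]
[[250.7, 238.6], [246.4, 215.1], [289.3, 233.5], [283.5, 210.4]]
iou 0.8784431137724551
iou 0.0
```

```bash
python3 -c "
from h import *
print(workorder.finish_job())"
```

```text
the job is handed in; nothing more can be done
None
```

I lifted the bail upright, and the basket now hangs over the tray with its crossbar pressed home in both spring clips; the job was handed in at about 23 s with no verdict returned. After letting go, I checked its position only by its outline, which matched where it should hang to within about 2 pixels in the side camera.

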